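Turn a framed circuit board over the edge of a bench fixture

TASK

The framed green circuit board lies parts-side up on the two white slide rails in front of the blue fixture plate, and its solder side must be made ready for inspection. Only push it with the fingertips, never lift it clear: push it along the rails against the front edge of the plate until it tips up on its side and topples over onto the plate, then push it on across the plate, solder-side up, until its side lies square against the steel stop bar at the back. Leave the staple box, the tape roll and the glue stick where they are.

Things in the scene. Friction and masses are not known exactly. Their poses are not given: they have to be found in the camera images.
- plate: Fixed blue steel plate on the table, 158 x 180 mm, top 20 mm above the table, upright front face. Origin on the table; x points level from the front face (x = -70 mm) to the bare steel stop bar along the back (inner face at x = +70 mm; bar 180 mm long, 14 mm wide, standing 10 mm above the plate's top); y runs along the edge; z up.
- rails_mid (a point): Midway between two white slide rails fixed on the table in front of the plate (plate x = -190 mm, y = 0, z = 7 mm). They run along plate x from -70 to -310 mm at y = +42 and -42 mm, each 8 mm wide and 7 mm high: 76 mm of bare table lie between them, where closed fingertips can run lower than the board's underside. The plate's front face rises 13 mm above them.
- front_edge (a point): Middle of the plate's upper front edge (plate x = -70 mm, y = 0, z = 20 mm), axes as the plate. A firm push (about 8 N) of the board against the front face while the fingertips rise lifts the board's near side by friction; beyond some 20 degrees pushing on and up at its near edge tips it further. Toppled over, it overhangs the edge by about 13 mm.
- stop_face (a point): Middle of the foot of the stop bar's inner face (plate x = +70 mm, y = 0, z = 20 mm), axes as the plate.
- board: Loose green circuit board in a black plastic frame, 84 mm (its x) x 110 mm (y) x 12 mm (z), 55 to 115 g; the frame's upright sides are the full 12 mm. Origin: centre of the underside (solder side) at the start. z axis up = parts side up, as at the start; z down = turned over. It starts flat across both rails, underside 7 mm above the table, x axis within 0.15 rad of the plate's x.
- board_mid (a point): Centre of the board's volume, 6 mm from each broad face.
- board_edge_a (a point): Middle of the board's 110 mm long side at its x = -42 mm, at half thickness.
- board_edge_b (a point): Middle of the board's 110 mm long side at its x = +42 mm, at half thickness.
- staple_box: Loose grey cardboard box of staples, 39 x 63 x 34 mm, standing beside the work; origin at the centre of its underside. To be left alone.
- tape: Loose roll of tan tape lying flat, 94 mm across, 25 mm high; origin at the centre of its underside. To be left alone.
- glue: Loose glue stick standing upright, red and white, 26 mm across, 92 mm tall; origin at the centre of its underside. To be left alone.
Mind the look-alikes: they are no part of the job. There is more than one size of the board; the job needs the larger.

How it is judged:
On the way, in this order (a step that is already met when the one before it is completed fails the run):
1. the board is tipped up steeply on its long side, at the plate's front edge (angle between board's own z axis and vertical between 1 and 2.2 rad and angle between the y axis of board and the y axis of plate, either way round below 0.4 rad and x of board_mid in the frame of plate between -0.13 and -0.035 m).
2. the board lies turned over on the plate (angle between board's own z axis and vertical above 2.95 rad and height (world z) of board_mid between 0.021 and 0.032 m), for 0.1 s.
At the end, for the whole second after the job is handed in: The board lies flat on the plate, solder side up (its z axis down within 0.14 rad), its long side against the stop bar (gap under 7 mm, square within 0.1 rad) and its middle within 60 mm of the bar's middle, at rest (angle between board's own z axis and vertical above 3 rad and height (world z) of board_mid between 0.022 and 0.03 m and x of board_mid in the frame of plate between 0.021 and 0.033 m and y of board_mid in the frame of plate between -0.06 and 0.06 m and angle between the y axis of board and the y axis of plate, either way round below 0.1 rad and linear speed of board below 0.01 m/s); the robot touches nothing.
It fails at once if the board is lifted clear: both its long sides are more than 42 mm above the table (height (world z) of each of board_edge_a, board_edge_b above 0.042 m).
It fails at once if the staple box, the tape roll or the glue stick is moved by more than 25 mm (distance of any of staple_box, tape, glue from where it was at the start of the episode above 0.025 m).
It also fails if it takes over 61 s, if anything falls off the work surface, if the arm or the gripper's body presses on something with over 40 N, if the wrist force passes 120 N, or if a joint passes its speed limit or range.

ROBOT

A 7-joint arm with a two-finger parallel gripper is mounted at the origin on a cart in front of the work surface, level with it; the furniture and walls round the work are solid. World frame = base frame: x ahead of the robot, y to its left, z up, the work surface at z = 0. Lengths are in m, angles in rad, forces in N, time in s.
With the tool pointing down it reaches from about 0.4 to 0.85 m from the base axis. Payload 4.5 kg.
Tool frame: the origin (TCP) lies on the centre line of the jaws, within the pads' length; the fingertips stand 11 mm ahead of it and the grasp point (between the pads) lies 8 mm behind it; z points along the fingers, x is the direction in which the jaws open and shut, and the axes are right-handed (so a half turn about z gives the same grasp; the last joint's range is limited). The gripper opens to 88 mm and grips with 3 to 60 N. Pads are 18 mm wide; open, the fingers measure 123 mm over their backs; the gripper's body (75 mm by 187 mm) begins 45 mm behind the grasp point.
Start: joints at [1.285, 0.689, -0.195, 1.565, 0.157, 0.902, -0.215], TCP at [0.197, -0.593, 0.25] pointing down, gripper open.
Joint ranges: [-3.01, 3.01], [-0.46, 2.08], [-1.47, 1.51], [0.13, 2.56], [-1, 4.14], [0.04, 2.09], [-2.66, 2.66]. Speed limits (rad/s): [2.57, 2.57, 3.14, 3.14, 3.14, 3.14, 3.14].

INTERFACE

Orientations are given as a unit quaternion [x, y, z, w].
In Python, from plant import r, vision, order, nets gives the robot as it stands.
- The arm moves only by the tool send_rows, never from a script. Its argument "series" is a list of rows, each an object with "delta_pos": the shift along the tool's x, y, z in cm, a list of three; "turn": the turn about the tool's z in degrees; "jaw": the closure, from 0 (fully open) to 1 (shut). In form: [{"delta_pos": [x, y, z], "turn": turn, "jaw": jaw}, ...]. A call has 1 to 8 rows; each row is the pose to reach, as a shift and turn from the pose commanded when the call began, along the tool's axes at that moment; what a row does not reach only later rows make up. A row lasts 1/12 s, in which the tool goes at most 41.7 mm and 7.16 degrees, less where a joint would pass 70% of its speed; a pose out of reach is approached as far as the arm can. A call with a gripper value outside its range is refused whole. The fingers move at their own pace and stop on an object; "force" is the grip in N (left out, the last holds). Time passes only in rows, so rows that repeat a pose let the fingers close. It gives the time, the measured TCP pose, the force and the opening at its end, in the units of the state.
- r.get_state(): the state, without advancing time (a new reading comes with each control period).
- vision.snapshot(name): name is "scene" or "top"; returns the picture (384x512x3 uint8, blue, green, red); there is no depth.
- vision.camera_params(name): a dict with "intrinsics" (3x3 intrinsics, pixels), "extrinsics" (4x4, takes a point from world to camera coordinates). Camera axes: x right, y down, z forward; pixel columns grow to the right and rows downward; lengths in m; the calibration is good to about 2 mm. A picture is of the moment at which its call begins. camera_params takes no time and is no camera call.
- order.finish_job(): hands the job in, once; it reports no verdict.
Trained networks look in the newest picture that a camera, given by its name, has taken for a name from the list of things; names that differ only in an ending like _2 or _b are one class to them, and where a whole thing is asked for, a point or a joint stands for the part that bears it (a point fixed in the world has none). Each returns a list of dicts, best first, with "score" (0 to 1); they miss things now and then, are a little off and sometimes report something else, mostly with a low value. They report only what shows in the picture. A call takes as long as a camera call. They do not tell look-alikes from the thing itself.
- nets.boxes_of(camera, label): "location" ([row, column] as shares, 0 to 1, of the picture: columns of its width, rows of its height, amid what is visible of it).
- nets.trace(camera, label): "region" (384x512 bool, what is visible of it) and "location" ([row, column] as shares, 0 to 1, of the picture: columns of its width, rows of its height, amid what is visible of it).
The state is a dict: "clock": time; "q": joint angles; "qd": joint speeds; "joint_torque": joint torques, N m; "tool_pos": TCP position; "eef_rot": TCP orientation; "contact_force": force on the tool from outside, world axes, zero at the start; "moment": the same for the moment, N m; "opening": opening from 0.0 (shut) to 1.0 (fully open).
Only numpy, scipy, OpenCV 4.12 (cv2) and the standard library are available. Lean on these libraries where they do the work, as an engineer would, in place of code of your own. Each camera call takes 0.05 s, during which the arm holds its last target.

## Working session

There is one attempt and no reset: what is moved stays moved. The work goes in short steps, Python scripts to look and compute and a tool call to move; the robot and the scene stay as the last step left them, time stands still between calls to the robot, and variables do not carry over. Pictures are saved under pics/ and viewed, and the job is handed in when it is done.

Besides the shell and the picture viewer there is one more tool, called after "Request:" by a JSON object that holds its "api" and its "payload", one argument or row to a line. send_rows: Moves the arm, as the interface text tells. Its arguments: {"type":"object","properties":{"series":{"type":"array"},"force":{"type":"number"}},"required":["series"]}

```bash
mkdir -p pics; ls
python3 - <<'E'
from plant import r, vision, order, nets
import cv2,numpy as np
s=r.get_state(); print({k:np.round(v,3) for k,v in s.items()})
for n in("scene","top"):
    cv2.imwrite(f"pics/{n}0.png",vision.snapshot(n))
    p=vision.camera_params(n); print(n,np.round(p["intrinsics"],1).tolist(),np.round(p["extrinsics"],3).tolist())
    for l in("board","plate","staple_box","tape","glue","rails_mid"):
        try: print(l,[(round(d["score"],2),np.round(np.array(d["location"])*[384,512]).tolist()) for d in nets.boxes_of(n,l)])
        except Exception as e: print(l,e)
print(r.get_state()["clock"])
E
```

```text
pics
{'clock': np.float64(0.0), 'q': array([ 1.285,  0.69 , -0.194,  1.566,  0.157,  0.902, -0.215]), 'qd': array([ 0.   ,  0.   ,  0.   , -0.001, -0.   ,  0.001,  0.   ]), 'joint_torque': array([ 0.0000e+00, -5.2756e+01, -1.2660e+00, -1.5343e+01, -5.3000e-02,
        7.0000e-03,  0.0000e+00]), 'tool_pos': array([ 0.196, -0.593,  0.249]), 'eef_rot': array([ 0.811, -0.585, -0.001, -0.   ]), 'contact_force': array([0.33 , 0.78 , 0.256]), 'moment': array([-0.045,  0.03 ,  0.002]), 'opening': np.float64(0.999)}
scene [[472.7, 0.0, 260.7], [0.0, 472.7, 191.1], [0.0, 0.0, 1.0]] [[-0.844, -0.536, -0.011, 0.469], [-0.215, 0.357, -0.909, 0.139], [0.491, -0.765, -0.417, 0.879], [0.0, 0.0, 0.0, 1.0]]
board [(0.66, [187.0, 281.0]), (0.59, [212.0, 337.0])]
plate [(0.86, [220.0, 231.0])]
staple_box [(0.65, [235.0, 165.0])]
tape [(0.72, [159.0, 300.0]), (0.61, [189.0, 283.0]), (0.54, [219.0, 229.0])]
glue [(0.84, [190.0, 184.0])]
rails_mid [(0.67, [219.0, 228.0])]
top [[438.1, 0.0, 256.1], [0.0, 438.1, 196.0], [0.0, 0.0, 1.0]] [[0.065, -0.998, 0.006, -0.023], [-0.973, -0.065, -0.222, 0.536], [0.222, 0.008, -0.975, 1.011], [0.0, 0.0, 0.0, 1.0]]
board [(0.81, [269.0, 267.0]), (0.67, [205.0, 284.0])]
plate [(0.6, [139.0, 212.0]), (0.56, [191.0, 212.0])]
staple_box [(0.88, [165.0, 165.0])]
tape [(0.62, [177.0, 368.0])]
glue [(0.73, [141.0, 214.0]), (0.55, [203.0, 283.0]), (0.5, [178.0, 372.0])]
rails_mid [(0.92, [191.0, 215.0])]
0.7
```

View pics/scene0.png

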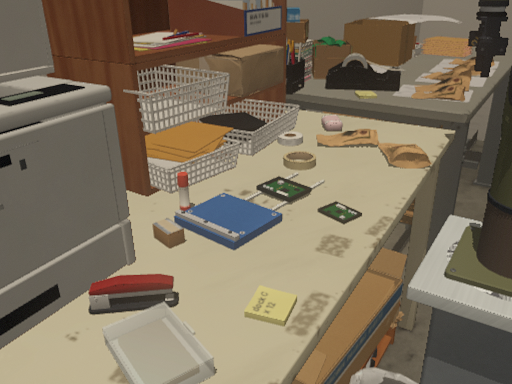

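View pics/top0.png

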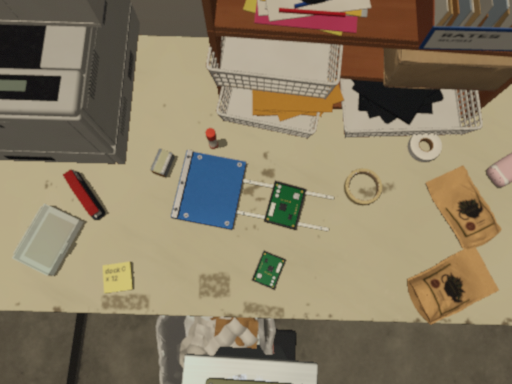

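The scene picture has the plate at (220,231), the board on the rails at (187,284) and a smaller board at (212,340). In the top picture, the board on the rails is at (205,286), the small look-alike at (269,267), the plate at (190,211) and its stop bar on the left. The staple box is at (162,162), the glue at (137,211) and the tape at (187,363). A second, white tape roll at (147,425) is no part of the job. I choose the board on the rails and will check it in a close crop.

Run:
```python
import cv2
a=cv2.imread("pics/top0.png")[140:250,160:345]
cv2.imwrite("pics/crop0.png",cv2.resize(a,None,fx=4.3,fy=4.3,interpolation=cv2.INTER_CUBIC))
```

```text
(no output)
```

View pics/crop0.png

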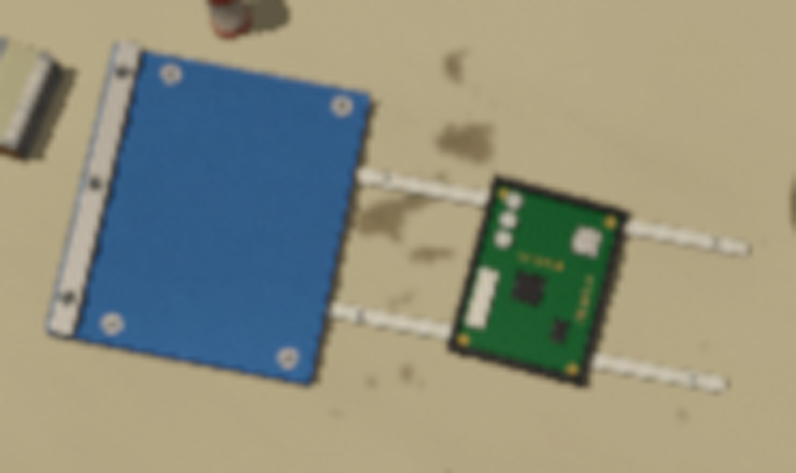

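```bash
cat > h.py <<'E'
import numpy as np, cv2
from scipy.optimize import least_squares
def ray(cam,uv,z):
    K=cam["intrinsics"];E=np.array(cam["extrinsics"]);R=E[:3,:3];t=E[:3,3]
    uv=np.atleast_2d(uv); d=(np.linalg.inv(K)@np.c_[uv,np.ones(len(uv))].T).T@R
    c=-R.T@t; z=np.broadcast_to(z,len(uv)); return c+d*((z-c[2])/d[:,2])[:,None]
def proj(cam,P):
    E=np.array(cam["extrinsics"]);p=np.atleast_2d(P)@E[:3,:3].T+E[:3,3];q=p@np.array(cam["intrinsics"]).T
    return q[:,:2]/q[:,2:]
def fit(W,M):
    # 2D rigid M(model)->W
    f=lambda p:(np.c_[np.cos(p[2])*M[:,0]-np.sin(p[2])*M[:,1]+p[0],np.sin(p[2])*M[:,0]+np.cos(p[2])*M[:,1]+p[1]]-W).ravel()
    best=min((least_squares(f,[*W.mean(0),a]) for a in(0,1.57,3.14,-1.57)),key=lambda s:s.cost)
    return best.x,best.fun.reshape(-1,2)
E
python3 - <<'E'
from plant import vision,nets
from h import *
c=vision.camera_params("top")
cr=lambda p:(np.array(p,float)+.5)/4.3-.5+[160,140]
pl=ray(c,cr([(370,95),(314,383),(113,43),(50,333),(748,248),(725,384)]),[.02,.02,.03,.03,.007,.007])
# unknown handedness of pixel order: plate x = toward bar (world +y ~), z up => plate y = world -x side
M=np.array([(-.07,-.09),(-.07,.09),(.084,-.09),(.084,.09),(-.31,-.042),(-.31,.042)])
M2=M*[1,1]
for s in(1,-1):
    x,e=fit(pl[:,:2],M*[1,s]); print(s,np.round(x,4),np.round(e*1000,1).tolist())
b=ray(c,cr([(495,178),(630,213),(587,384),(450,347)]),.019)
print(np.round(b,4).tolist(),b.mean(0))
for s in(1,-1):
    x,e=fit(b[:,:2],np.array([(.042,-.055),(-.042,-.055),(-.042,.055),(.042,.055)])*[1,s]); print(s,np.round(x,4),np.round(e*1000,1).tolist())
for l,z in(("glue",.05),("staple_box",.02),("tape",.012)):
    m={"glue":(211,137),"staple_box":(162,163),"tape":(363,187)}[l]
    print(l,ray(c,m,z).round(3))
print(c["extrinsics"])
E
```

```text
1 [0.5542 0.1261 1.451 ] [[0.9, 0.6], [-1.4, 2.0], [0.2, -2.0], [-0.6, 0.9], [0.7, -0.1], [0.2, -1.5]]
-1 [0.5547 0.126  1.4462] [[-177.7, 22.6], [177.3, -20.0], [-177.6, 19.8], [179.0, -21.1], [-83.7, 10.3], [82.6, -11.6]]
[[0.5881, -0.0328, 0.019], [0.572, -0.114, 0.019], [0.468, -0.0931, 0.019], [0.4845, -0.0122, 0.019]] [ 0.5281626  -0.06301195  0.019     ]
1 [ 0.5282 -0.063   1.3732] [[2.2, 0.1], [1.8, -1.0], [-2.0, -0.3], [-2.0, 1.2]]
-1 [ 0.5282 -0.063   4.5171] [[-14.2, -82.1], [18.2, 81.5], [14.4, 81.9], [-18.4, -81.3]]
glue [[0.685 0.137 0.05 ]]
staple_box [[0.616 0.26  0.02 ]]
tape [[ 0.589 -0.261  0.012]]
[[ 0.06508861 -0.99785973  0.0062802  -0.02334125]
 [-0.97287319 -0.06485636 -0.22206172  0.53586451]
 [ 0.22199376  0.00834385 -0.97501238  1.01136007]
 [ 0.          0.          0.          1.        ]]
```

```bash
cat >> h.py <<'E'
PL=np.array([.554,.126]);YW=1.451
ex=np.array([np.cos(YW),np.sin(YW)]);ey=np.array([-ex[1],ex[0]])
from scipy.spatial.transform import Rotation as Ro
def st(r):
    s=r.get_state();R=Ro.from_quat(s["eef_rot"]).as_matrix();p=s["tool_pos"];d=p[:2]-PL
    f=s["contact_force"]
    print("t%.2f plate x%.1f y%.1f tip z%.1f mm | F plate %.1f %.1f %.1f | ang err tool x vs -plate y %.2f deg | op %.2f"%(s["clock"],d@ex*1e3,d@ey*1e3,(p[2]-.011)*1e3,f[:2]@ex,f[:2]@ey,f[2],np.degrees(np.arctan2(R[1,0],R[0,0]))-np.degrees(np.arctan2(-ey[1],-ey[0])),s["opening"]))
    return s,R,p
def goto(r,x,y,tz):
    s,R,p=st(r);w=PL+ex*x+ey*y
    print("delta cm",np.round(R.T@(np.r_[w,tz+.011]-p)*100,2))
E
python3 -c "
from plant import r
from h import *
goto(r,-.275,0,.15)"
```

```text
t0.70 plate x-756.9 y268.9 tip z238.8 mm | F plate -0.0 0.7 -0.3 | ang err tool x vs -plate y -64.81 deg | op 1.00
delta cm [-32.16 -44.85   8.87]
```

Request:
{"api": "send_rows", "payload": {
  "series": [
    {"delta_pos":[-2,-2.8,0],"turn":-5,"jaw":0.77},
    {"delta_pos":[-4,-5.6,0],"turn":-10,"jaw":0.77},
    {"delta_pos":[-6,-8.4,0],"turn":-15,"jaw":0.77},
    {"delta_pos":[-8,-11.2,0],"turn":-20,"jaw":0.77},
    {"delta_pos":[-10,-14,0],"turn":-25,"jaw":0.77},
    {"delta_pos":[-12,-16.8,0],"turn":-30,"jaw":0.77},
    {"delta_pos":[-14,-19.6,0],"turn":-35,"jaw":0.77},
    {"delta_pos":[-16,-22.4,0],"turn":-40,"jaw":0.77}
  ]
}}

```text
clock: 1.37
tool_pos: [0.3596, -0.3698, 0.25]
eef_rot: [0.963, -0.271, 0.0, 0.0]
contact_force: [0.3, -0.1, 0.2]
opening: 0.417
```

```bash
python3 -c "
from plant import r
from h import *
goto(r,-.275,0,.15)"
```

```text
t1.37 plate x-515.4 y133.7 tip z239.0 mm | F plate -0.1 -0.3 0.2 | ang err tool x vs -plate y -24.58 deg | op 0.42
delta cm [  2.15 -27.43   8.89]
```

Request:
{"api": "send_rows", "payload": {
  "series": [
    {"delta_pos":[0.3,-3.4,0.5],"turn":-4,"jaw":0.77},
    {"delta_pos":[0.6,-7,1.5],"turn":-8,"jaw":0.77},
    {"delta_pos":[0.9,-10.5,3],"turn":-12,"jaw":0.77},
    {"delta_pos":[1.2,-14,4.5],"turn":-16,"jaw":0.77},
    {"delta_pos":[1.5,-17.5,6],"turn":-20,"jaw":0.77},
    {"delta_pos":[1.8,-21,7.5],"turn":-24.6,"jaw":0.77},
    {"delta_pos":[2.1,-24.4,8.9],"turn":-24.6,"jaw":0.77},
    {"delta_pos":[2.1,-27.4,8.9],"turn":-24.6,"jaw":0.77}
  ]
}}

```text
clock: 2.03
tool_pos: [0.521, -0.1466, 0.1585]
eef_rot: [0.998, -0.061, -0.001, -0.001]
contact_force: [-0.1, 0.1, 0.7]
opening: 0.234
```

```bash
python3 -c "
from plant import r,vision
from h import *
goto(r,-.275,0,.004)
cv2.imwrite('pics/t1.png',cv2.resize(vision.snapshot('top')[120:270,140:400],None,fx=3,fy=3))"
```

```text
t2.03 plate x-274.6 y0.2 tip z147.5 mm | F plate 0.1 0.1 0.7 | ang err tool x vs -plate y -0.14 deg | op 0.23
delta cm [ 0.06  0.05 14.35]
```

View pics/t1.png

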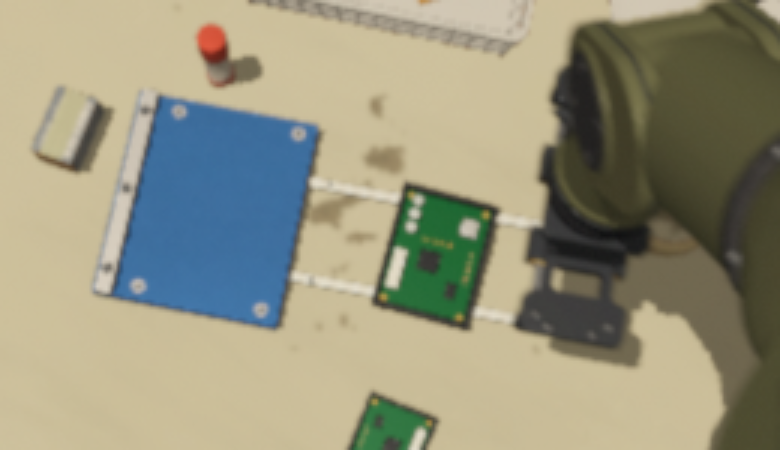

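The board on the rails is clear, and the gripper stands behind it over the rails' right-hand end, around (575,260). Next I descend between the rails.

Request:
{"api": "send_rows", "payload": {
  "series": [
    {"delta_pos":[0.05,0.05,3],"turn":0,"jaw":0.77},
    {"delta_pos":[0.05,0.05,6],"turn":0,"jaw":0.77},
    {"delta_pos":[0.05,0.05,9],"turn":0,"jaw":0.77},
    {"delta_pos":[0.05,0.05,11.5],"turn":0,"jaw":0.77},
    {"delta_pos":[0.05,0.05,13],"turn":0,"jaw":0.77},
    {"delta_pos":[0.05,0.05,13.8],"turn":0,"jaw":0.77},
    {"delta_pos":[0.05,0.05,14.2],"turn":0,"jaw":0.77},
    {"delta_pos":[0.05,0.05,14.3],"turn":0,"jaw":0.77}
  ]
}}

```text
clock: 2.75
tool_pos: [0.5213, -0.1495, 0.0177]
eef_rot: [0.998, -0.062, 0.0, 0.0]
contact_force: [0.2, -1.0, -0.4]
opening: 0.228
```

```bash
python3 -c "
from plant import r,vision
from h import *
goto(r,-.163,0,.004)"
```

```text
t2.75 plate x-277.5 y-0.4 tip z6.7 mm | F plate -0.9 -0.3 -0.4 | ang err tool x vs -plate y -0.21 deg | op 0.23
delta cm [ -0.08 -11.45   0.27]
```

Request:
{"api": "send_rows", "payload": {
  "series": [
    {"delta_pos":[0,-1,0.1],"turn":0,"jaw":0.77},
    {"delta_pos":[0,-2,0.1],"turn":0,"jaw":0.77},
    {"delta_pos":[0,-3,0.1],"turn":0,"jaw":0.77},
    {"delta_pos":[0,-4,0.1],"turn":0,"jaw":0.77},
    {"delta_pos":[0,-5,0.1],"turn":0,"jaw":0.77},
    {"delta_pos":[0,-6,0.1],"turn":0,"jaw":0.77},
    {"delta_pos":[0,-7,0.1],"turn":0,"jaw":0.77},
    {"delta_pos":[0,-8,0.1],"turn":0,"jaw":0.77}
  ]
}}

```text
clock: 3.42
tool_pos: [0.531, -0.0689, 0.0168]
eef_rot: [0.998, -0.062, 0.0, 0.0]
contact_force: [-0.6, -1.4, 0.9]
opening: 0.225
```

```bash
python3 -c "
from plant import r,vision
from h import *
goto(r,-.163,0,.004)
cv2.imwrite('pics/t2.png',cv2.resize(vision.snapshot('top')[120:270,140:400],None,fx=3,fy=3))
cv2.imwrite('pics/s2.png',cv2.resize(vision.snapshot('scene')[120:270,140:400],None,fx=3,fy=3))"
```

```text
t3.42 plate x-196.3 y-0.5 tip z5.8 mm | F plate -1.4 0.5 0.9 | ang err tool x vs -plate y -0.19 deg | op 0.23
delta cm [-0.06 -3.33  0.18]
```

View pics/t2.png

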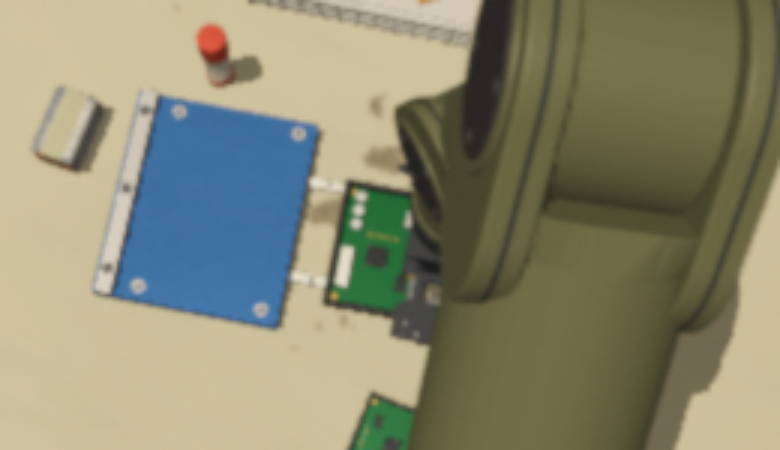

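View pics/s2.png

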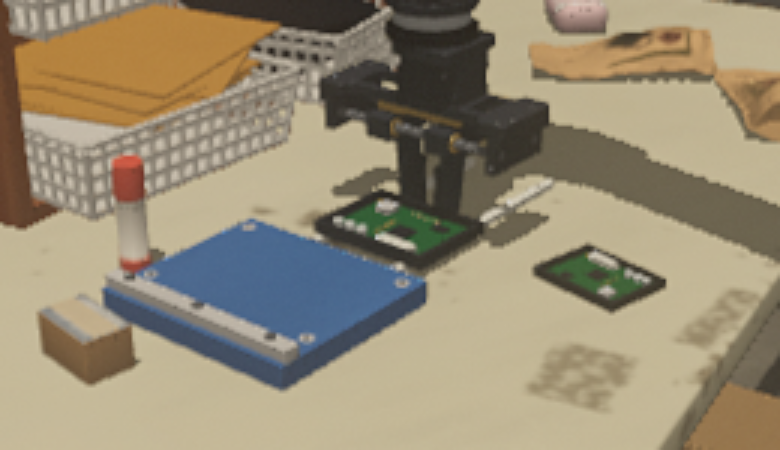

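The board has moved along the rails and is closing on the front edge (far side at about column 340 of the top crop). The scene view shows both fingers behind it. I keep pushing.

Request:
{"api": "send_rows", "payload": {
  "series": [
    {"delta_pos":[0,-0.5,0.1],"turn":0,"jaw":0.77},
    {"delta_pos":[0,-1,0.1],"turn":0,"jaw":0.77},
    {"delta_pos":[0,-1.5,0.1],"turn":0,"jaw":0.77},
    {"delta_pos":[0,-2,0.1],"turn":0,"jaw":0.77},
    {"delta_pos":[0,-2.4,0.1],"turn":0,"jaw":0.77},
    {"delta_pos":[0,-2.8,0.1],"turn":0,"jaw":0.77},
    {"delta_pos":[0,-3.1,0.1],"turn":0,"jaw":0.77},
    {"delta_pos":[0,-3.4,0.1],"turn":0,"jaw":0.77}
  ]
}}

```text
clock: 4.18
tool_pos: [0.5346, -0.0369, 0.0157]
eef_rot: [0.998, -0.062, -0.001, 0.001]
contact_force: [-1.1, -7.4, 3.2]
opening: 0.227
```

```bash
python3 -c "
from plant import r,vision
from h import *
goto(r,-.163,0,.004)"
```

```text
t4.18 plate x-164.1 y-0.2 tip z4.7 mm | F plate -7.5 0.2 3.2 | ang err tool x vs -plate y -0.25 deg | op 0.23
delta cm [-0.02 -0.11  0.07]
```

Request:
{"api": "send_rows", "payload": {
  "series": [
    {"delta_pos":[0,-0.2,0],"turn":0,"jaw":0.77},
    {"delta_pos":[0,-0.2,-0.3],"turn":0,"jaw":0.77},
    {"delta_pos":[0,-0.2,-0.6],"turn":0,"jaw":0.77},
    {"delta_pos":[0,-0.2,-0.9],"turn":0,"jaw":0.77},
    {"delta_pos":[0,-0.2,-1.2],"turn":0,"jaw":0.77},
    {"delta_pos":[0,-0.2,-1.5],"turn":0,"jaw":0.77}
  ]
}}

```text
clock: 4.68
tool_pos: [0.5345, -0.0372, 0.0307]
eef_rot: [0.998, -0.063, -0.001, 0.002]
contact_force: [-0.2, -3.8, -0.9]
opening: 0.23
```

```bash
python3 -c "
from plant import r,vision
from h import *
goto(r,-.163,0,.004)
cv2.imwrite('pics/s3.png',cv2.resize(vision.snapshot('scene')[120:270,140:400],None,fx=3,fy=3))"
```

```text
t4.68 plate x-164.4 y-0.2 tip z19.7 mm | F plate -3.8 -0.3 -0.9 | ang err tool x vs -plate y -0.37 deg | op 0.23
delta cm [-0.02 -0.14  1.57]
```

View pics/s3.png

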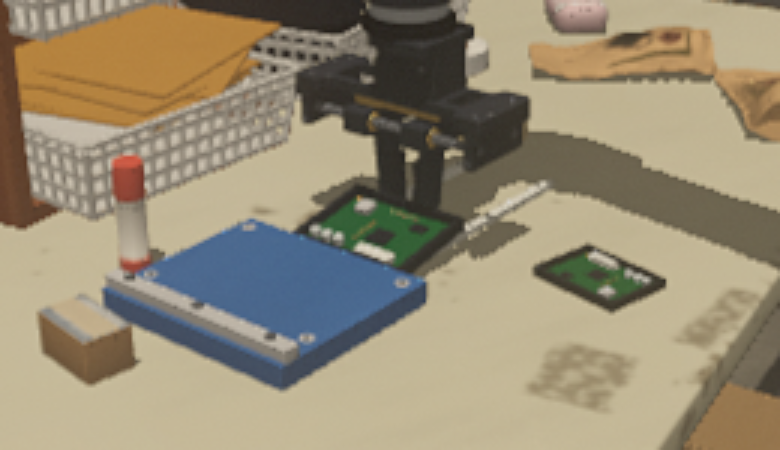

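The near side has lifted with the fingers, and the board is tilted towards the plate. I carry on up while pressing.

Request:
{"api": "send_rows", "payload": {
  "series": [
    {"delta_pos":[0,-0.2,-0.2],"turn":0,"jaw":0.77},
    {"delta_pos":[0,-0.25,-0.5],"turn":0,"jaw":0.77},
    {"delta_pos":[0,-0.3,-0.8],"turn":0,"jaw":0.77},
    {"delta_pos":[0,-0.35,-1.1],"turn":0,"jaw":0.77},
    {"delta_pos":[0,-0.4,-1.4],"turn":0,"jaw":0.77}
  ]
}}

```text
clock: 5.15
tool_pos: [0.5348, -0.035, 0.0448]
eef_rot: [0.998, -0.064, -0.001, 0.003]
contact_force: [-0.7, -8.3, 0.8]
opening: 0.229
```

```bash
python3 -c "
from plant import r,vision
from h import *
goto(r,-.163,0,.004)
cv2.imwrite('pics/s4.png',cv2.resize(vision.snapshot('scene')[120:270,140:400],None,fx=3,fy=3))"
```

```text
t5.15 plate x-162.2 y-0.2 tip z33.8 mm | F plate -8.4 -0.3 0.8 | ang err tool x vs -plate y -0.44 deg | op 0.23
delta cm [-0.01  0.06  2.98]
```

View pics/s4.png

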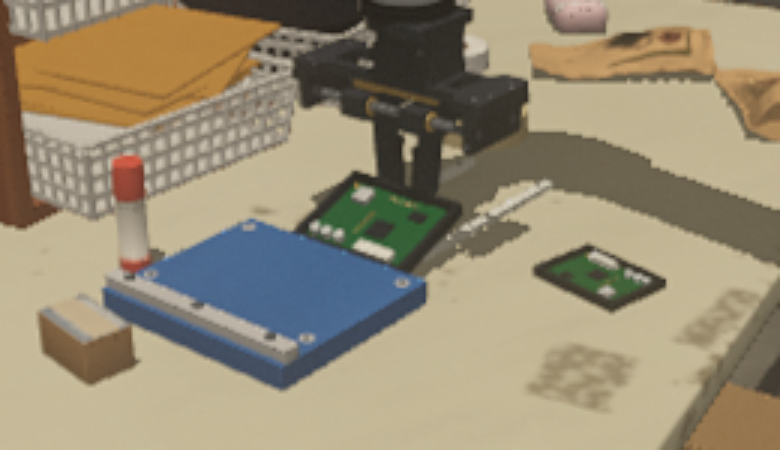

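The board is now at about 20° and the press is 8 N. I follow the arc on and up.

Request:
{"api": "send_rows", "payload": {
  "series": [
    {"delta_pos":[0,-0.05,-0.3],"turn":0,"jaw":0.77},
    {"delta_pos":[0,-0.15,-0.6],"turn":0,"jaw":0.77},
    {"delta_pos":[0,-0.25,-0.9],"turn":0,"jaw":0.77},
    {"delta_pos":[0,-0.37,-1.2],"turn":0,"jaw":0.77},
    {"delta_pos":[0,-0.5,-1.4],"turn":0,"jaw":0.77}
  ]
}}

```text
clock: 5.62
tool_pos: [0.5354, -0.0303, 0.0591]
eef_rot: [0.998, -0.064, -0.001, 0.004]
contact_force: [-1.1, -9.7, 4.2]
opening: 0.231
```

```bash
python3 -c "
from plant import r,vision
from h import *
goto(r,-.163,0,.004)
cv2.imwrite('pics/s5.png',cv2.resize(vision.snapshot('scene')[120:270,140:400],None,fx=3,fy=3))"
```

```text
t5.62 plate x-157.5 y-0.2 tip z48.1 mm | F plate -9.7 -0.1 4.2 | ang err tool x vs -plate y -0.45 deg | op 0.23
delta cm [-0.01  0.52  4.41]
```

View pics/s5.png

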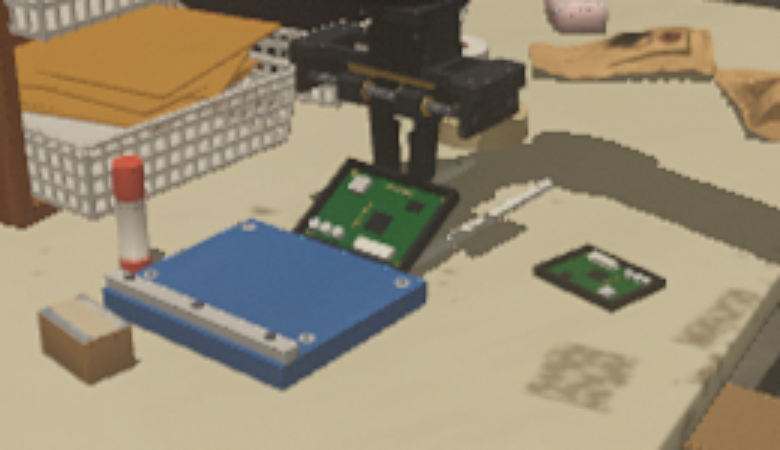

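Request:
{"api": "send_rows", "payload": {
  "series": [
    {"delta_pos":[0,-0.25,-0.15],"turn":0,"jaw":0.77},
    {"delta_pos":[0,-0.5,-0.4],"turn":0,"jaw":0.77},
    {"delta_pos":[0,-0.7,-0.7],"turn":0,"jaw":0.77},
    {"delta_pos":[0,-0.9,-1],"turn":0,"jaw":0.77},
    {"delta_pos":[0,-1.1,-1.3],"turn":0,"jaw":0.77}
  ]
}}

```text
clock: 6.08
tool_pos: [0.5366, -0.0212, 0.0723]
eef_rot: [0.998, -0.065, -0.001, 0.005]
contact_force: [-1.6, -11.6, 7.9]
opening: 0.232
```

```bash
python3 -c "
from plant import r,vision
from h import *
goto(r,-.163,0,.004)
cv2.imwrite('pics/s6.png',cv2.resize(vision.snapshot('scene')[120:270,140:400],None,fx=3,fy=3))"
```

```text
t6.08 plate x-148.3 y-0.3 tip z61.3 mm | F plate -11.7 0.2 7.9 | ang err tool x vs -plate y -0.54 deg | op 0.23
delta cm [-0.01  1.42  5.75]
```

View pics/s6.png

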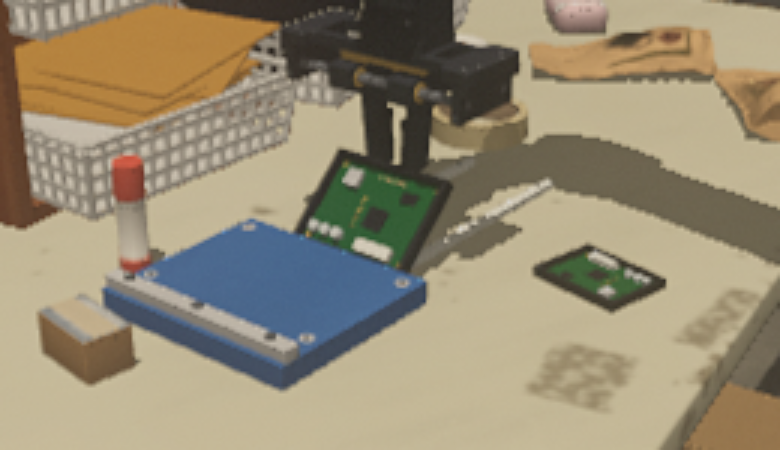

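The board is at about 43° and still rising evenly.

Request:
{"api": "send_rows", "payload": {
  "series": [
    {"delta_pos":[0,-0.2,-0.3],"turn":0,"jaw":0.77},
    {"delta_pos":[0,-0.5,-0.6],"turn":0,"jaw":0.77},
    {"delta_pos":[0,-0.8,-0.9],"turn":0,"jaw":0.77},
    {"delta_pos":[0,-1.2,-1.15],"turn":0,"jaw":0.77},
    {"delta_pos":[0,-1.6,-1.4],"turn":0,"jaw":0.77}
  ]
}}

```text
clock: 6.55
tool_pos: [0.54, 0.0028, 0.0859]
eef_rot: [0.998, -0.061, 0.0, -0.001]
contact_force: [0.3, 0.4, -0.6]
opening: 0.224
```

```bash
python3 -c "
from plant import r,vision
from h import *
goto(r,-.163,0,.004)
cv2.imwrite('pics/s7.png',cv2.resize(vision.snapshot('scene')[120:270,140:400],None,fx=3,fy=3))"
```

```text
t6.55 plate x-124.0 y-0.8 tip z74.9 mm | F plate 0.4 -0.2 -0.6 | ang err tool x vs -plate y -0.16 deg | op 0.22
delta cm [-0.08  3.91  7.09]
```

View pics/s7.png

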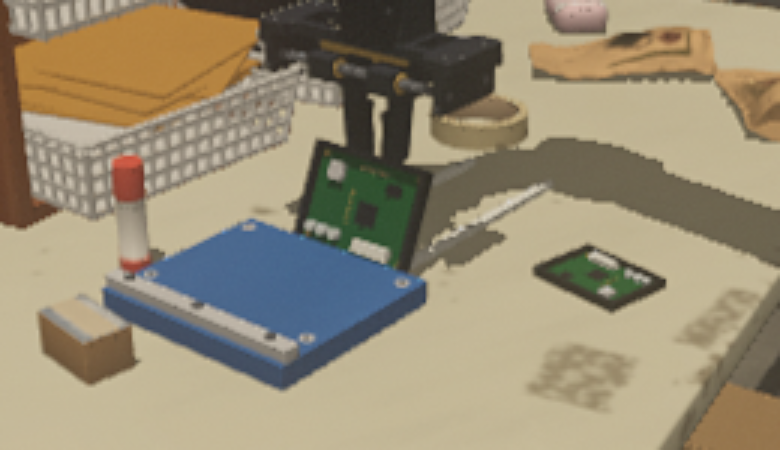

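The board is at about 65° and the fingers have sprung up to it. I push on gently to past vertical.

Request:
{"api": "send_rows", "payload": {
  "series": [
    {"delta_pos":[0.1,-0.6,-0.1],"turn":0,"jaw":0.77},
    {"delta_pos":[0.1,-1.1,-0.2],"turn":0,"jaw":0.77},
    {"delta_pos":[0.1,-1.6,-0.3],"turn":0,"jaw":0.77},
    {"delta_pos":[0.1,-2,-0.3],"turn":0,"jaw":0.77},
    {"delta_pos":[0.1,-2.4,-0.3],"turn":0,"jaw":0.77},
    {"delta_pos":[0.1,-2.7,-0.3],"turn":0,"jaw":0.77},
    {"delta_pos":[0.1,-3,-0.3],"turn":0,"jaw":0.77},
    {"delta_pos":[0.1,-3.3,-0.3],"turn":0,"jaw":0.77}
  ]
}}

```text
clock: 7.27
tool_pos: [0.5448, 0.0342, 0.0886]
eef_rot: [0.998, -0.062, -0.0, 0.0]
contact_force: [-0.4, -0.4, -0.2]
opening: 0.228
```

```bash
python3 -c "
from plant import r,vision
from h import *
goto(r,-.163,0,.004)
cv2.imwrite('pics/s8.png',cv2.resize(vision.snapshot('scene')[120:270,140:400],None,fx=3,fy=3))"
```

```text
t7.27 plate x-92.2 y-1.8 tip z77.6 mm | F plate -0.4 0.4 -0.2 | ang err tool x vs -plate y -0.22 deg | op 0.23
delta cm [-0.16  7.08  7.36]
```

View pics/s8.png

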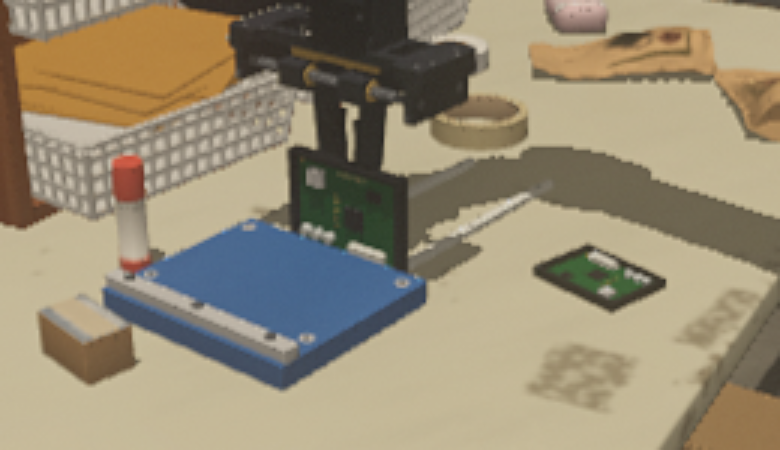

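The board stands almost upright at the front edge (crop (345,205)). I push it past the balance point.

Request:
{"api": "send_rows", "payload": {
  "series": [
    {"delta_pos":[-0.1,-0.4,0],"turn":0,"jaw":0.77},
    {"delta_pos":[-0.1,-0.8,0],"turn":0,"jaw":0.77},
    {"delta_pos":[-0.1,-1.2,0],"turn":0,"jaw":0.77},
    {"delta_pos":[-0.1,-1.6,0],"turn":0,"jaw":0.77},
    {"delta_pos":[-0.1,-2,0],"turn":0,"jaw":0.77}
  ]
}}

```text
clock: 7.73
tool_pos: [0.5464, 0.0546, 0.0887]
eef_rot: [0.998, -0.062, 0.0, -0.0]
contact_force: [-0.2, 0.2, -0.4]
opening: 0.232
```

```bash
python3 -c "
from plant import r,vision
from h import *
goto(r,-.163,0,.004)
cv2.imwrite('pics/s9.png',cv2.resize(vision.snapshot('scene')[120:270,140:400],None,fx=3,fy=3))"
```

```text
t7.73 plate x-71.8 y-1.0 tip z77.7 mm | F plate 0.2 0.3 -0.4 | ang err tool x vs -plate y -0.20 deg | op 0.23
delta cm [-0.06  9.12  7.37]
```

View pics/s9.png

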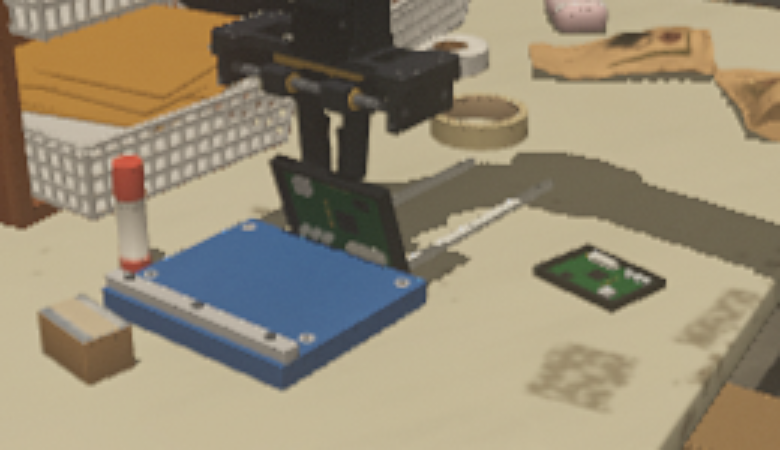

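It is leaning over the plate, so I nudge it a little more.

Request:
{"api": "send_rows", "payload": {
  "series": [
    {"delta_pos":[0,-0.3,0],"turn":0,"jaw":0.77},
    {"delta_pos":[0,-0.7,0],"turn":0,"jaw":0.77},
    {"delta_pos":[0,-1,0],"turn":0,"jaw":0.77},
    {"delta_pos":[0,-1.2,0],"turn":0,"jaw":0.77},
    {"delta_pos":[0,-1.2,0],"turn":0,"jaw":0.77},
    {"delta_pos":[0,-1.2,0],"turn":0,"jaw":0.77}
  ]
}}

```text
clock: 8.28
tool_pos: [0.5478, 0.066, 0.0887]
eef_rot: [0.998, -0.062, 0.0, 0.0]
contact_force: [0.8, 0.2, -0.3]
opening: 0.23
```

```bash
python3 -c "
from plant import r,vision
from h import *
goto(r,-.163,0,.004)
cv2.imwrite('pics/s10.png',cv2.resize(vision.snapshot('scene')[120:270,140:400],None,fx=3,fy=3))"
```

```text
t8.28 plate x-60.3 y-1.0 tip z77.7 mm | F plate 0.3 -0.8 -0.3 | ang err tool x vs -plate y -0.20 deg | op 0.23
delta cm [-0.06 10.26  7.37]
```

View pics/s10.png

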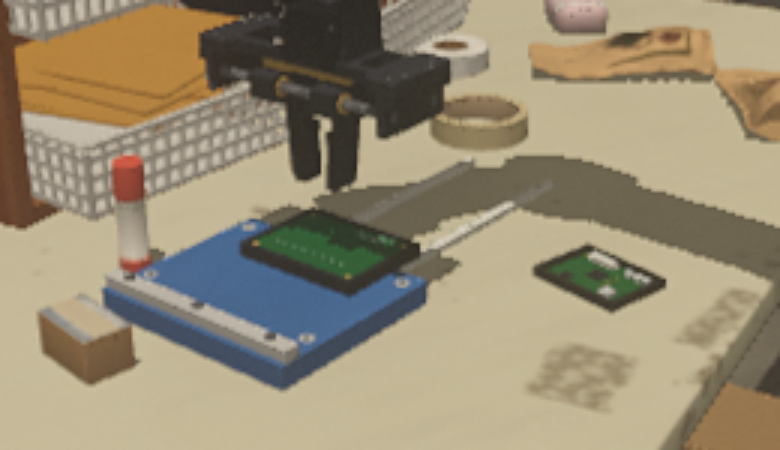

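It has toppled and lies solder side up on the plate (crop (330,250)), slightly overhanging the front edge. I back off, open the fingers wider for a square push, and go down behind it.

Request:
{"api": "send_rows", "payload": {
  "series": [
    {"delta_pos":[0,1.5,0],"turn":0,"jaw":0.43},
    {"delta_pos":[0,3.5,0],"turn":0,"jaw":0.43},
    {"delta_pos":[0,5.5,0],"turn":0,"jaw":0.43},
    {"delta_pos":[0,6,1],"turn":0,"jaw":0.43},
    {"delta_pos":[0,6,2.5],"turn":0,"jaw":0.43},
    {"delta_pos":[0,6,4],"turn":0,"jaw":0.43},
    {"delta_pos":[0,6,5.2],"turn":0,"jaw":0.43},
    {"delta_pos":[0,6,5.3],"turn":0,"jaw":0.43}
  ]
}}

```text
clock: 9.0
tool_pos: [0.5391, 0.007, 0.0333]
eef_rot: [0.998, -0.061, -0.002, 0.0]
contact_force: [1.1, 0.0, 0.7]
opening: 0.573
```

```bash
python3 -c "
from plant import r,vision
from h import *
goto(r,-.023,0,.024)
cv2.imwrite('pics/t11.png',cv2.resize(vision.snapshot('top')[120:270,140:400],None,fx=3,fy=3))
cv2.imwrite('pics/s11.png',cv2.resize(vision.snapshot('scene')[120:270,140:400],None,fx=3,fy=3))"
```

```text
t9.00 plate x-119.9 y0.6 tip z22.3 mm | F plate 0.1 -1.1 0.7 | ang err tool x vs -plate y -0.18 deg | op 0.57
delta cm [ 0.03 -9.69 -0.17]
```

View pics/s11.png

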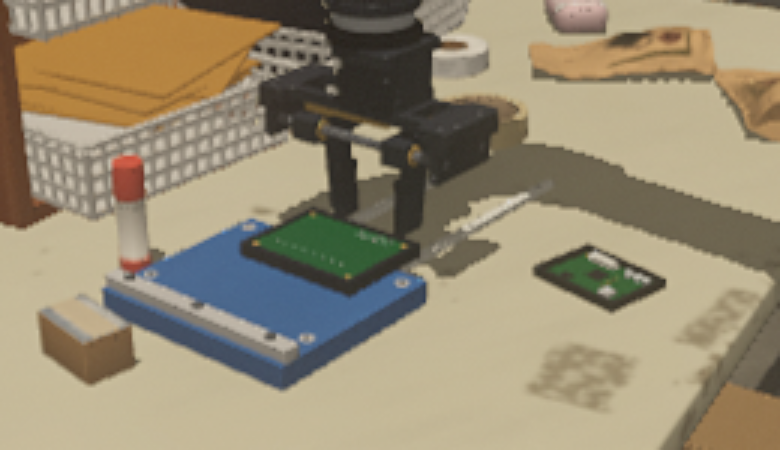

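View pics/t11.png

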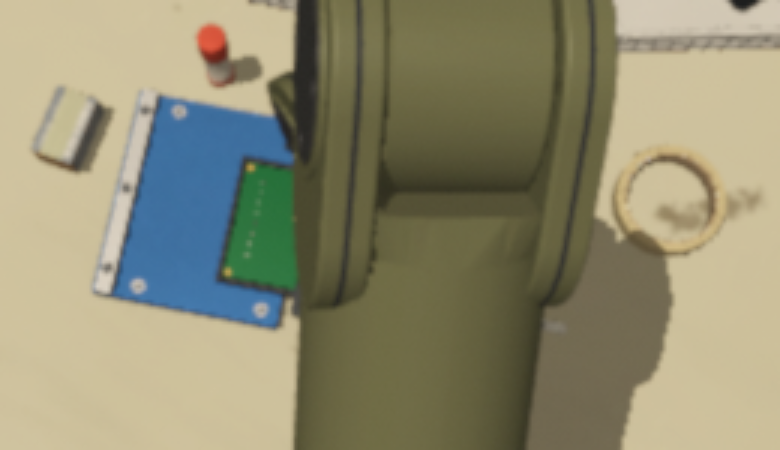

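The board is square on the plate, its far side at columns 220–245 of the top crop. The fingers stand behind its overhanging side. I push towards the bar.

Request:
{"api": "send_rows", "payload": {
  "series": [
    {"delta_pos":[0,-0.5,-0.2],"turn":0,"jaw":0.43},
    {"delta_pos":[0,-1.2,-0.25],"turn":0,"jaw":0.43},
    {"delta_pos":[0,-2,-0.25],"turn":0,"jaw":0.43},
    {"delta_pos":[0,-2.8,-0.25],"turn":0,"jaw":0.43},
    {"delta_pos":[0,-3.6,-0.25],"turn":0,"jaw":0.43},
    {"delta_pos":[0,-4.4,-0.25],"turn":0,"jaw":0.43},
    {"delta_pos":[0,-5.2,-0.25],"turn":0,"jaw":0.43},
    {"delta_pos":[0,-6,-0.25],"turn":0,"jaw":0.43}
  ]
}}

```text
clock: 9.77
tool_pos: [0.5478, 0.0669, 0.0382]
eef_rot: [0.998, -0.062, 0.0, 0.0]
contact_force: [0.3, -1.1, 1.3]
opening: 0.572
```

```bash
python3 -c "
from plant import r,vision
from h import *
goto(r,-.023,0,.024)
cv2.imwrite('pics/s12.png',cv2.resize(vision.snapshot('scene')[120:270,140:400],None,fx=3,fy=3))"
```

```text
t9.77 plate x-59.4 y-0.9 tip z27.2 mm | F plate -1.1 -0.5 1.3 | ang err tool x vs -plate y -0.19 deg | op 0.57
delta cm [-0.11 -3.64  0.32]
```

View pics/s12.png

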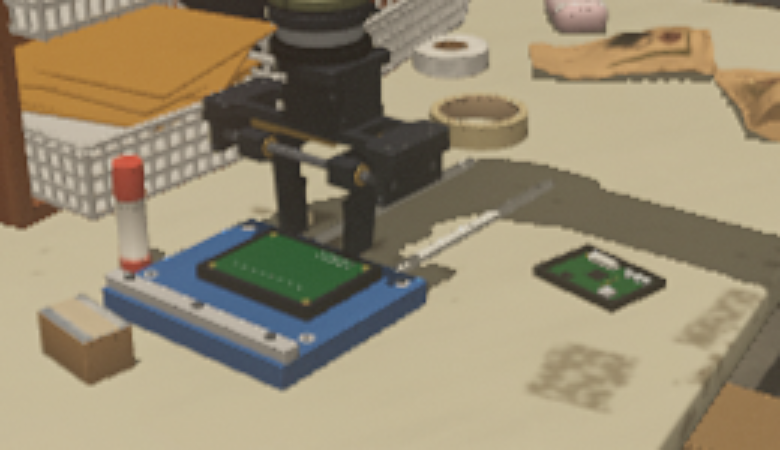

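Request:
{"api": "send_rows", "payload": {
  "series": [
    {"delta_pos":[0,-0.6,0.2],"turn":0,"jaw":0.43},
    {"delta_pos":[0,-1.2,0.2],"turn":0,"jaw":0.43},
    {"delta_pos":[0,-1.8,0.2],"turn":0,"jaw":0.43},
    {"delta_pos":[0,-2.3,0.2],"turn":0,"jaw":0.43},
    {"delta_pos":[0,-2.8,0.2],"turn":0,"jaw":0.43},
    {"delta_pos":[0,-3.2,0.2],"turn":0,"jaw":0.43},
    {"delta_pos":[0,-3.5,0.2],"turn":0,"jaw":0.43},
    {"delta_pos":[0,-3.8,0.2],"turn":0,"jaw":0.43}
  ]
}}

```text
clock: 10.48
tool_pos: [0.552, 0.102, 0.0362]
eef_rot: [0.998, -0.062, -0.001, 0.002]
contact_force: [-2.0, -7.6, 3.2]
opening: 0.57
```

```bash
python3 -c "
from plant import r,vision
from h import *
goto(r,-.023,0,.024)
cv2.imwrite('pics/s13.png',cv2.resize(vision.snapshot('scene')[120:270,140:400],None,fx=3,fy=3))"
```

```text
t10.48 plate x-24.0 y-0.9 tip z25.2 mm | F plate -7.8 1.1 3.2 | ang err tool x vs -plate y -0.28 deg | op 0.57
delta cm [-0.09 -0.1   0.12]
```

View pics/s13.png

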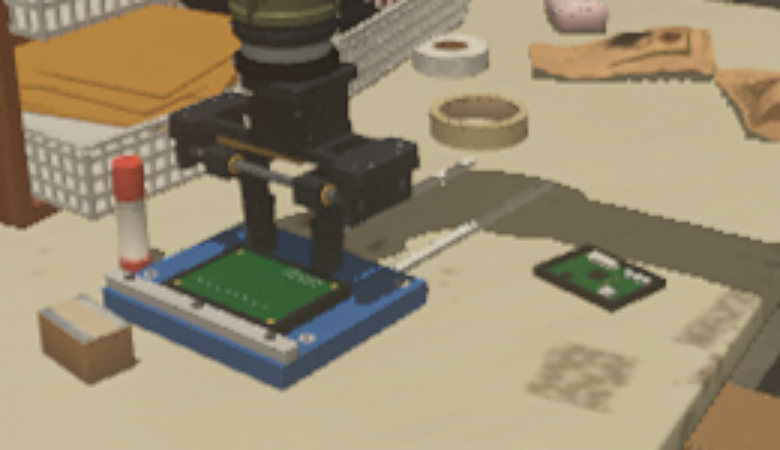

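The board is against the stop bar: the reaction is 8 N and the finger position matches the expected -23 mm. I retreat straight back, then up.

Request:
{"api": "send_rows", "payload": {
  "series": [
    {"delta_pos":[0,0.4,0],"turn":0,"jaw":0.43},
    {"delta_pos":[0,1.2,0],"turn":0,"jaw":0.43},
    {"delta_pos":[0,3,0],"turn":0,"jaw":0.43},
    {"delta_pos":[0,5,-2],"turn":0,"jaw":0.43},
    {"delta_pos":[0,8,-5],"turn":0,"jaw":0.43},
    {"delta_pos":[0,11,-8],"turn":0,"jaw":0.43},
    {"delta_pos":[0,14,-11],"turn":0,"jaw":0.43},
    {"delta_pos":[0,17,-13],"turn":0,"jaw":0.43}
  ]
}}

```text
clock: 11.2
tool_pos: [0.5318, -0.0664, 0.1685]
eef_rot: [0.998, -0.061, 0.001, -0.0]
contact_force: [1.1, 0.3, -0.2]
opening: 0.567
```

Request:
{"api": "send_rows", "payload": {
  "series": [
    {"delta_pos":[0,3,0],"turn":0,"jaw":0.43},
    {"delta_pos":[0,6,0],"turn":0,"jaw":0.43},
    {"delta_pos":[0,9,0],"turn":0,"jaw":0.43},
    {"delta_pos":[0,12,0],"turn":0,"jaw":0.43},
    {"delta_pos":[0,12,0],"turn":0,"jaw":0.43},
    {"delta_pos":[0,12,0],"turn":0,"jaw":0.43}
  ]
}}

```text
clock: 11.7
tool_pos: [0.5158, -0.187, 0.1661]
eef_rot: [0.998, -0.064, 0.0, 0.0]
contact_force: [0.4, 0.6, -0.6]
opening: 0.567
```

```bash
python3 -c "
from plant import r,vision,nets
from h import *
st(r)
a=vision.snapshot('top');cv2.imwrite('pics/full14.png',a)
cv2.imwrite('pics/t14.png',cv2.resize(a[140:250,160:345],None,fx=4.3,fy=4.3,interpolation=cv2.INTER_CUBIC))"
```

```text
t11.70 plate x-315.3 y0.5 tip z155.1 mm | F plate 0.6 -0.3 -0.6 | ang err tool x vs -plate y -0.51 deg | op 0.57
```

View pics/t14.png

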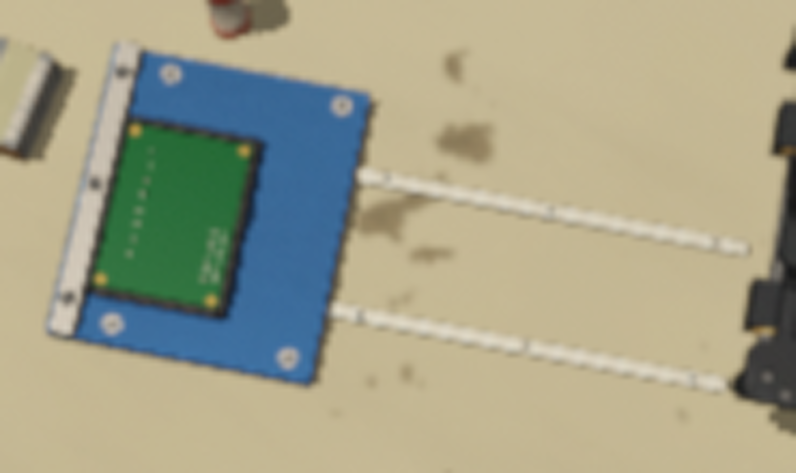

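View pics/full14.png

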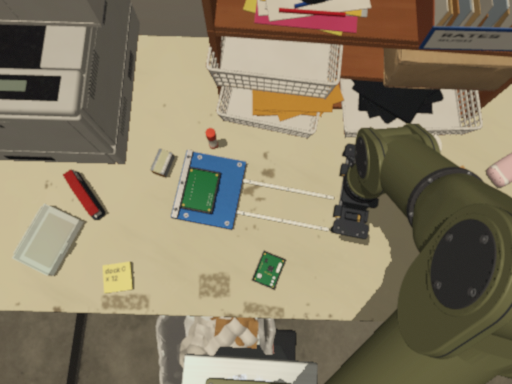

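The board lies solder side up with its long side along the bar (crop corners about (130,118), (262,142), (224,318), (92,293)). The glue and box are where they were. One numeric check, then I hand in.

```bash
python3 -c "
from plant import r,vision,order
from h import *
c=vision.camera_params('top')
u=(np.array([(130,118),(262,142),(224,318),(92,293)],float)+.5)/4.3-.5+[160,140]
b=ray(c,u,.032)[:,:2]
x,e=fit(b,np.array([(.042,-.055),(-.042,-.055),(-.042,.055),(.042,.055)]))
d=x[:2]-PL;print('mid plate mm',d@ex*1e3,d@ey*1e3,'yaw err',(x[2]-YW+np.pi/2)%np.pi-np.pi/2,np.round(e*1e3,1).tolist())
print(order.finish_job())"
```

```text
mid plate mm 25.346852025270216 8.310347232004101 yaw err 0.002486751591579406 [[1.4, 1.8], [1.1, -2.4], [-1.3, -2.6], [-1.1, 3.1]]
the job is handed in; nothing more can be done
None
```

I handed the job in at about 12 s of the 61 s allowed; the interface gives no verdict. I pushed the larger board along the rails and pressed it against the plate's front face at about 8–14 N while the fingers rose. It tipped up, toppled over onto the plate, and I pushed it across to the stop bar.

**Board:** The last top picture shows it flat on the plate, solder side up. I measured its middle at plate x ≈ 25 mm (allowed 21–33) and y ≈ 8 mm (allowed ±60), and it is square to about 0.002 rad. The measured corners fit the board's size only to 2–3 mm, so those positions carry about that error. The 8 N push stopped where contact with the bar was expected.

**Other objects:** The robot is clear and touching nothing. In the top picture the staple box and glue stick have not moved. The arm hid the tape in that picture; it looked unmoved in the earlier scene pictures. No check failed.

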